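Find the full salt tin at the cheese counter by hefting

TASK

Three identical closed salt tins stand in a row on the wooden board and only one is full: starting at the board's handle end and working along the row, heft each in turn, lifting it straight up a few centimetres (a part-used one never above 10 cm) and pausing half a second to feel its weight, and set it back upright where it stood before taking the next. Finish holding the full, heaviest tin in the gripper, still and upright, with its underside at least 20 cm above the counter and touching nothing else. Leave the other two standing where they were and do not disturb the bowl, the knife or the small cheese.

Things in the scene. Friction and masses are not known exactly. Their poses are not given: they have to be found in the camera images.
- board: dark walnut serving board lying fixed on the steel counter, 320 x 130 mm and 18 mm thick, with a 36 mm wide handle ending in a rounded 48 mm head (with a dark hole) at one end, reaching 259 mm from the board's middle. Origin: centre of the underside of the 320 x 130 mm part; x along its length, pointing away from the handle (the handle is at -x), y across it, z up. It may lie at any yaw
- spot_first (a point): point on the board's top, 105 mm from its middle towards the handle: the first tin in the row stands within 12 mm of it in x and in y of the board
- spot_middle (a point): point on the board's top at its middle: the second tin stands within 12 mm of it in x and in y of the board
- spot_last (a point): point on the board's top, 105 mm from its middle away from the handle: the third tin stands within 12 mm of it in x and in y of the board
- tin_a: closed cylindrical salt tin, white with a dark olive band and a violet lid, 62 mm diameter, 92 mm tall, straight sides, stiff; looks the same as the other two. Its weight is not visible: the full tin weighs 0.42 to 0.51 kg, the two part-used ones 0.12 to 0.23 kg each. Any of the three may be the full one. Origin: centre of its underside; z up along its axis
- tin_b: closed cylindrical salt tin, white with a dark olive band and a violet lid, 62 mm diameter, 92 mm tall, straight sides, stiff; looks the same as the other two. Its weight is not visible: the full tin weighs 0.42 to 0.51 kg, the two part-used ones 0.12 to 0.23 kg each. Any of the three may be the full one. Origin: centre of its underside; z up along its axis
- tin_c: closed cylindrical salt tin, white with a dark olive band and a violet lid, 62 mm diameter, 92 mm tall, straight sides, stiff; looks the same as the other two. Its weight is not visible: the full tin weighs 0.42 to 0.51 kg, the two part-used ones 0.12 to 0.23 kg each. Any of the three may be the full one. Origin: centre of its underside; z up along its axis
- bowl: bystander: loose blue ceramic bowl, 100 mm across, 45 mm tall, on the counter beside the board's long side at +y of the board, nearer the handle. Origin: centre of its underside
- knife: bystander: loose cheese knife with black handle and flat steel blade, 220 mm long, 26 mm wide, 16 mm high, on the counter roughly along the board's other long side. Origin: on the counter 110 mm from its either end; x along it towards the blade
- cheese: bystander: loose small red-waxed cheese, 84 mm across, 45 mm tall, on the counter beside the same long side of the board as the bowl, further from the handle. Origin: centre of its underside
There are look-alikes about, which are no part of the job. Leave any pink or yellow look-alike of the tin_a alone.

How it is judged:
By the outcome, as a careful person would: the job done as asked, in the order asked, and still so for the second after the job is handed in, while the arm keeps its last pose, push and grip.
It also fails if it takes over 72 s, if anything falls off the work surface, if the arm or the gripper's body presses on something with over 40 N, if the wrist force passes 120 N, or if a joint passes its speed limit or range.

ROBOT

A 6-joint arm with a two-finger parallel gripper is mounted at the origin on the work surface. World frame = base frame: x ahead of the robot, y to its left, z up, the work surface at z = 0. Lengths are in m, angles in rad, forces in N, time in s.
With the tool pointing down it reaches from about 0.425 to 0.95 m from the base axis. Payload 3.5 kg.
Tool frame: the origin (TCP) lies between the finger pads; the fingertips stand 19 mm ahead of it and the grasp point (between the pads) is the TCP (ctrl.nose_length is the distance from the TCP to the fingertips, in m); z points along the fingers, y is the line along which they close (so a half turn about z gives the same grasp; the last joint's range is limited). The gripper opens to 85 mm and grips with 20 to 120 N. Pads are 22 mm wide; open, the fingers measure 114 mm over their backs; the gripper's body (76 mm by 85 mm) begins 54 mm behind the grasp point. The pads swing forward as they close: fully open they stand 13 mm farther back than shut.
Start: joints at [-1.415, 0.286, 1.577, -0, 1.279, -0.15], TCP at [0.203, -0.644, 0.25] pointing down, gripper open.
Joint ranges: [-2.77, 2.77], [-0.9, 2.22], [0.21, 2.48], [-1.53, 4.67], [0.24, 2.81], [-2.84, 2.84]. Speed limits (rad/s): [2.79, 2.79, 3.14, 3.14, 3.14, 3.14].

INTERFACE

Orientations are given as a unit quaternion [x, y, z, w].
In Python, from plant import ctrl gives the robot as it stands.
- The arm moves only by the tool apply_moves, never from a script. Its argument "series" is a list of rows, each a list of 6 numbers: the shift along the world's x, y, z scaled (see below), then the turn, a rotation vector about the world's x, y, z scaled (see below). A call has 1 to 20 rows; each row is the pose to reach, as a shift and turn from the pose commanded when the call began; what a row does not reach only later rows make up. The controller multiplies each number of a shift by 0.8 m and each number of a turn by 45 degrees. A row lasts 1/8 s, in which the tool goes at most 62.5 mm and 10.7 degrees, less where a joint would pass 70% of its speed; a pose out of reach is approached as far as the arm can. A call with a number of a shift or a turn outside -1 to 1 is refused whole. A call with a gripper value outside its range is refused whole. "jaw" is the opening, from 0 (shut) to 1 (fully open), set as the call begins (left out, the last holds). The fingers move at their own pace and stop on an object; "squeeze" is the grip in N (left out, the last holds). Time passes only in rows, so rows that repeat a pose let the fingers close. It gives the time, the measured TCP pose, the force, the opening and the grip force at its end, in the units of the state.
- ctrl.get_state(): the state, without advancing time (a new reading comes with each control period).
- ctrl.read_camera(name): name is "scene" or "top"; returns the picture (420x560x3 uint8, red, green, blue); there is no depth.
- ctrl.get_calibration(name): a dict with "fx", "fy", "cx", "cy" (pixels), "xyz" and "orientation" of the camera in the world. Camera axes: x right, y up, looking along -z (the intrinsics and any distortion apply to the point x, -y, -z); pixel columns grow to the right and rows downward; lengths in m; the calibration is good to about 2 mm. A picture is of the moment at which its call begins. get_calibration takes no time and is no camera call.
- ctrl.sign_off(): hands the job in; it is judged then, once.
Trained networks look in the newest picture that a camera, given by its name, has taken for a name from the list of things; names that differ only in an ending like _2 or _b are one class to them, and where a whole thing is asked for, a point or a joint stands for the part that bears it (a point fixed in the world has none). Each returns a list of dicts, best first, with "p" (0 to 1); they miss things now and then, are a little off and sometimes report something else, mostly with a low value. They report only what shows in the picture. A call takes as long as a camera call. They do not tell look-alikes from the thing itself.
- ctrl.boxes_of(thing, camera): "xy" ([column, row] as shares, 0 to 1, of the picture: columns of its width, rows of its height, amid what is visible of it).
- ctrl.silhouettes(thing, camera): "pixels" (420x560 bool, what is visible of it) and "xy" ([column, row] as shares, 0 to 1, of the picture: columns of its width, rows of its height, amid what is visible of it).
The state is a dict: "time": time; "qpos": joint angles; "dq": joint speeds; "joint_efforts": joint torques, N m; "eef_pos": TCP position; "tcp_rot": TCP orientation; "contact_force": force on the tool from outside, world axes, zero at the start; "wrist_torque": the same for the moment, N m; "opening": opening from 0.0 (shut) to 1.0 (fully open); "finger_force": force on a finger pad.
Only numpy, scipy, OpenCV 4.12 (cv2) and the standard library are available. Lean on these libraries where they do the work, as an engineer would, in place of code of your own. Each camera call takes 0.05 s, during which the arm holds its last target. There are 200 camera calls.

## Working session

There is one attempt and no reset: what is moved stays moved. The work goes in short steps, Python scripts to look and compute and a tool call to move; the robot and the scene stay as the last step left them, time stands still between calls to the robot, and variables do not carry over. Pictures are saved under pics/ and viewed, at most 10 in all, crops included, and the job is handed in when it is done.

Besides the shell and the picture viewer there is one more tool, called after "Request:" as a command line: name --pt "numbers of a row" for each row, then --argument value for the rest. apply_moves: Moves the arm, as the interface text tells. Shifts and turns lie within -1 to 1; 1 stands for 0.8 m of shift or 45 degrees of turn. Its arguments: {"type":"object","properties":{"series":{"type":"array"},"jaw":{"type":"number"},"squeeze":{"type":"number"}},"required":["series"]}

```bash
mkdir -p pics; cat > h.py <<'E'
import numpy as np, cv2
from scipy.spatial.transform import Rotation as R
from plant import ctrl
def ray(cam,u,v):
    c=ctrl.get_calibration(cam); d=np.array([(u-c['cx'])/c['fx'],-(v-c['cy'])/c['fy'],-1.])
    return np.array(c['xyz']),R.from_quat(c['orientation']).apply(d)
def at_z(cam,u,v,z):
    o,d=ray(cam,u,v); return o+d*(z-o[2])/d[2]
E
python3 - <<'E'
from h import *
for n in('scene','top'):
    cv2.imwrite(f'pics/{n}0.png',ctrl.read_camera(n)[:,:,::-1]); print(n,ctrl.get_calibration(n))
    for t in('tin_a','board','bowl','knife','cheese'):
        for b in ctrl.silhouettes(t,n):
            u,v=b['xy'][0]*560,b['xy'][1]*420
            print(t,round(b['p'],2),round(u),round(v),b['pixels'].sum(),at_z(n,u,v,{'tin_a':.11,'board':.018}.get(t,.02)).round(3))
E
```

```text
scene {'fx': 506.39588271341887, 'fy': 506.39588271341887, 'cx': 289.92300329417844, 'cy': 212.51659326082682, 'xyz': array([ 1.01860487, -0.54271396,  0.70392354]), 'orientation': array([0.38623523, 0.13366079, 0.29255945, 0.86450339])}
tin_a 0.8 330 223 1873 [0.682 0.003 0.11 ]
tin_a 0.68 280 223 1816 [ 0.614 -0.049  0.11 ]
tin_a 0.57 351 164 1346 [0.619 0.172 0.11 ]
tin_a 0.56 221 218 1834 [ 0.525 -0.1    0.11 ]
board 0.88 265 253 6816 [ 0.58  -0.054  0.018]
knife 0.61 255 299 1762 [ 0.636 -0.148  0.02 ]
knife 0.15 266 254 6889 [ 0.584 -0.056  0.02 ]
cheese 0.94 307 192 828 [0.539 0.135 0.02 ]
top {'fx': 524.4013992889994, 'fy': 524.4013992889994, 'cx': 284.2670473707832, 'cy': 201.4050490960566, 'xyz': array([0.34993847, 0.01508178, 1.14053541]), 'orientation': array([-0.06108474,  0.06955524,  0.71367057, -0.69433784])}
tin_a 0.93 322 228 890 [ 0.487 -0.074  0.11 ]
tin_a 0.68 168 195 1015 [0.563 0.232 0.11 ]
tin_a 0.66 293 190 942 [ 0.565 -0.018  0.11 ]
tin_a 0.6 264 152 950 [0.646 0.039 0.11 ]
tin_a 0.57 403 242 997 [ 0.454 -0.233  0.11 ]
board 0.69 297 206 6690 [ 0.549 -0.029  0.018]
bowl 0.64 249 248 1781 [0.46  0.077 0.02 ]
knife 0.74 345 169 1096 [ 0.63  -0.137  0.02 ]
cheese 0.94 229 194 1290 [0.579 0.118 0.02 ]
cheese 0.42 250 248 1683 [0.46  0.075 0.02 ]
```

View pics/top0.png

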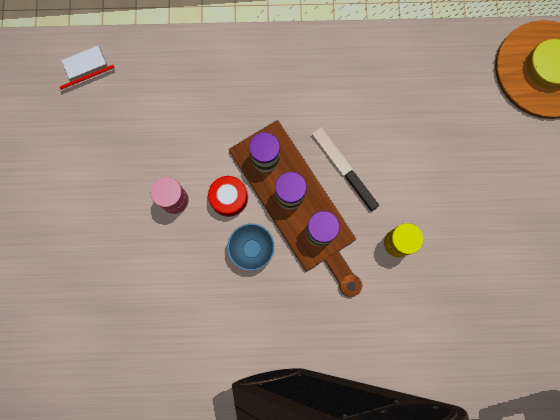

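View pics/scene0.png

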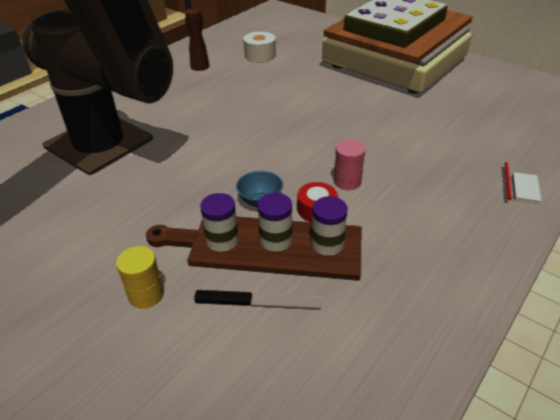

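The top view shows three violet-lidded tins at about (323,227), (291,190) and (265,151). The handle is at (350,286), so the first tin is at (323,227). The pink tin, the yellow tin, and the cheese and bowl to the left of the row are all clear of it. Next I refine the lid centres and the yaw.

```bash
python3 - <<'E'
from h import *
out={}
for n in('top','scene'):
    im=ctrl.read_camera(n); hsv=cv2.cvtColor(im,cv2.COLOR_RGB2HSV)
    m=cv2.inRange(hsv,(125,120,50),(150,255,255)); k,l,s,c=cv2.connectedComponentsWithStats(m)
    for i in range(1,k):
        if s[i,4]>150:
            print(n,c[i].round(1),s[i],at_z(n,*c[i],.108).round(4))
b=ctrl.silhouettes('board','top') if 0 else None
im=ctrl.read_camera('top'); s=ctrl.silhouettes('board','top')[0]['pixels'].astype(np.uint8)
s=cv2.morphologyEx(s,cv2.MORPH_CLOSE,np.ones((25,25)));s=cv2.morphologyEx(s,cv2.MORPH_OPEN,np.ones((31,31)))
box=cv2.boxPoints(cv2.minAreaRect(np.argwhere(s)[:,::-1].astype(np.float32)))
P=np.array([at_z('top',*p,.018) for p in box]);print(P.round(3),P.mean(0))
for i in range(4): d=P[i]-P[i-1];print(np.linalg.norm(d),np.degrees(np.arctan2(d[1],d[0])))
st=ctrl.get_state();print(st)
print(R.from_quat(st['tcp_rot']).as_matrix().round(3))
print(ctrl.nose_length)
E
```

```text
top [264.  146.9] [249 133  31  29 712] [0.6573 0.038  0.108 ]
top [290.5 186.7] [276 172  30  30 740] [ 0.5727 -0.0134  0.108 ]
top [323.1 226.3] [308 211  31  31 771] [ 0.4907 -0.0759  0.108 ]
scene [274.3 205.5] [257 193  35  27 699] [ 0.5756 -0.017   0.108 ]
scene [217.1 205.9] [201 194  33  27 675] [ 0.4946 -0.0801  0.108 ]
scene [329.9 209.4] [313 197  34  27 692] [0.661  0.0345 0.108 ]
[[ 0.556  0.004  0.018]
 [ 0.553 -0.142  0.018]
 [ 0.408 -0.135  0.018]
 [ 0.412  0.008  0.018]] [ 0.48208921 -0.06652266  0.018     ]
0.14482014568513515 -1.5777149925399179
0.14601114264380863 -91.52412010628329
0.14503648803991923 177.07318021581486
0.14259632417121648 88.4063903942116
{'time': 0.8, 'qpos': array([-1.41498855e+00,  2.86287336e-01,  1.57666639e+00,  9.00812708e-06,
        1.27860432e+00, -1.50040863e-01]), 'dq': array([-9.47206238e-05,  1.62216731e-03,  1.47568872e-04, -5.05031992e-04,
        1.42100106e-03,  1.87960388e-03]), 'joint_efforts': array([-1.01161353e-03, -4.05917108e+01, -2.92924440e+01, -1.73655258e-04,
        3.71148953e-04, -2.62532055e-06]), 'eef_pos': array([ 0.20324791, -0.64367236,  0.25035154]), 'tcp_rot': array([9.88330043e-01, 1.52327689e-01, 4.36305605e-06, 1.72909853e-05]), 'contact_force': array([-0.1819646 , -0.79285942,  1.14303221]), 'wrist_torque': array([-0.00284033, -0.04370441,  0.02257611]), 'finger_force': 0.0, 'opening': 0.9994279922232524}
[[ 0.954  0.301  0.   ]
 [ 0.301 -0.954 -0.   ]
 [ 0.     0.    -1.   ]]
0.019
```

Request:
apply_moves --pt "0.03 0.06 0 0 0 0.03" --pt "0.07 0.13 0 0 0 0.08" --pt "0.11 0.2 0 0 0 0.12" --pt "0.14 0.27 0 0 0 0.15" --pt "0.18 0.34 0 0 0 0.19" --pt "0.21 0.41 0 0 0 0.23" --pt "0.25 0.48 0 0 0 0.27" --pt "0.28 0.55 0 0 0 0.3" --pt "0.31 0.61 0 0 0 0.33" --pt "0.34 0.66 0 0 0 0.36" --pt "0.355 0.69 0 0 0 0.38" --pt "0.361 0.707 0 0 0 0.39" --pt "0.361 0.707 0 0 0 0.39" --pt "0.361 0.707 0 0 0 0.39" --jaw 1 --squeeze 40

```text
time: 2.55
eef_pos: [0.4917, -0.0789, 0.2503]
tcp_rot: [0.954, 0.301, -0.0, 0.0]
contact_force: [-1.0, -0.5, -0.8]
opening: 1.002
finger_force: 0.0
```

Request:
apply_moves --pt "0 0 -0.03 0 0 0" --pt "0 0 -0.06 0 0 0" --pt "0 0 -0.09 0 0 0" --pt "0 0 -0.12 0 0 0" --pt "0 0 -0.14 0 0 0" --pt "0 0 -0.16 0 0 0" --pt "0 0 -0.18 0 0 0" --pt "0 0 -0.195 0 0 0" --pt "0 0 -0.205 0 0 0" --pt "0 0 -0.213 0 0 0" --pt "0 0 -0.213 0 0 0" --pt "0 0 -0.213 0 0 0"

```text
time: 4.05
eef_pos: [0.4924, -0.0782, 0.0804]
tcp_rot: [0.954, 0.301, 0.0, 0.0]
contact_force: [-0.2, 0.3, 0.7]
opening: 1.0
finger_force: 0.0
```

```bash
python3 - <<'E'
from h import *
cv2.imwrite('pics/s1.png',cv2.resize(ctrl.read_camera('scene')[120:320,100:420],None,fx=2,fy=2)[:,:,::-1])
E
```

```text
(no output)
```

View pics/s1.png

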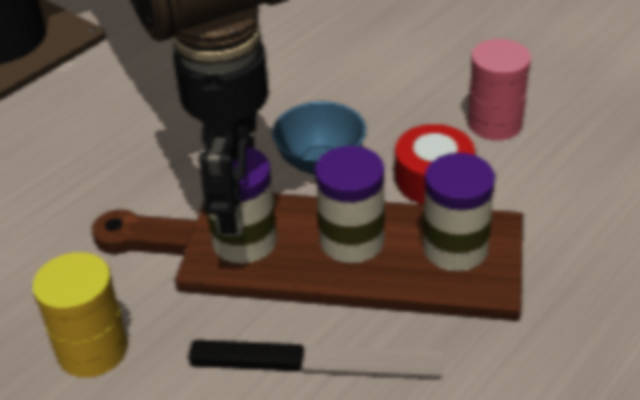

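The finger straddles the first tin: its front pad is at about (225,190) in the crop and the tin axis is at 243. The offset fits the viewing angle. I close the gripper now.

Request:
apply_moves --pt "0 0 0 0 0 0" --pt "0 0 0 0 0 0" --pt "0 0 0 0 0 0" --pt "0 0 0 0 0 0" --pt "0 0 0 0 0 0" --pt "0 0 0 0 0 0" --pt "0 0 0 0 0 0" --pt "0 0 0 0 0 0" --jaw 0 --squeeze 40

```text
time: 5.1
eef_pos: [0.4924, -0.0781, 0.0805]
tcp_rot: [0.954, 0.301, 0.0, 0.0]
contact_force: [-0.9, 1.6, 6.0]
opening: 0.718
finger_force: 43.7
```

```bash
python3 -c "
from h import *
s=ctrl.get_state();print(s['contact_force'],s['wrist_torque'],s['opening'],s['finger_force'],s['joint_efforts'].round(2))"
```

```text
[-0.93526517  1.61338555  6.02833125] [ 0.27267348  0.17070985 -0.02753343] 0.717524149388777 43.72086703777313 [-5.300e-01 -2.584e+01 -2.205e+01 -1.800e-01 -3.500e-01  1.000e-02]
```

Request:
apply_moves --pt "0 0 0.006 0 0 0" --pt "0 0 0.015 0 0 0" --pt "0 0 0.025 0 0 0" --pt "0 0 0.035 0 0 0" --pt "0 0 0.045 0 0 0" --pt "0 0 0.05 0 0 0" --pt "0 0 0.05 0 0 0" --pt "0 0 0.05 0 0 0" --pt "0 0 0.05 0 0 0" --pt "0 0 0.05 0 0 0" --pt "0 0 0.05 0 0 0" --pt "0 0 0.05 0 0 0" --pt "0 0 0.05 0 0 0" --pt "0 0 0.05 0 0 0"

```text
time: 6.85
eef_pos: [0.492, -0.0781, 0.12]
tcp_rot: [0.954, 0.301, 0.0, 0.0]
contact_force: [-0.6, 0.2, -1.2]
opening: 0.712
finger_force: 43.7
```

```bash
python3 -c "
from h import *
for i in range(4):
  cv2.imwrite('pics/s2.png',ctrl.read_camera('scene')[:,:,::-1])
  s=ctrl.get_state();print(s['contact_force'],s['wrist_torque'],s['opening'],s['finger_force'],s['joint_efforts'].round(2))"
```

```text
[ 0.16916965 -0.5147916  -1.226491  ] [0.02037625 0.01158819 0.00202626] 0.7197557093951377 43.72986316680908 [ -0.   -27.91 -25.95   0.     0.     0.  ]
[ 0.23090777 -0.6049573  -2.29162449] [ 0.00766684 -0.00393777 -0.03201262] 0.7173870450219775 43.72978091239929 [  0.   -27.92 -25.95   0.     0.    -0.  ]
[ 0.5604729   0.1229692  -1.08732772] [-0.03674595  0.01224459 -0.02613215] 0.7131489506342312 43.7301367521286 [  0.   -27.92 -25.95   0.     0.     0.  ]
[-0.32199661  0.30362762 -1.24114142] [0.04064294 0.00216284 0.05050869] 0.7134273946754066 43.730818033218384 [ -0.   -27.92 -25.95   0.     0.    -0.  ]
```

The reading is about 1.5 N, so this tin is part-used. I set it back.

Request:
apply_moves --pt "0 0 -0.008 0 0 0" --pt "0 0 -0.018 0 0 0" --pt "0 0 -0.028 0 0 0" --pt "0 0 -0.037 0 0 0" --pt "0 0 -0.043 0 0 0" --pt "0 0 -0.047 0 0 0" --pt "0 0 -0.049 0 0 0" --pt "0 0 -0.05 0 0 0" --pt "0 0 -0.05 0 0 0" --pt "0 0 -0.05 0 0 0"

```text
time: 8.3
eef_pos: [0.4922, -0.0781, 0.0805]
tcp_rot: [0.954, 0.301, 0.0, 0.0]
contact_force: [-3.2, 0.8, 4.2]
opening: 0.717
finger_force: 43.8
```

Request:
apply_moves --pt "0 0 0 0 0 0" --pt "0 0 0 0 0 0" --pt "0 0 0 0 0 0" --pt "0 0 0 0 0 0" --pt "0 0 0 0 0 0" --pt "0 0 0 0 0 0" --pt "0 0 0 0 0 0" --pt "0 0 0 0 0 0" --jaw 1

```text
time: 9.3
eef_pos: [0.4921, -0.0781, 0.0799]
tcp_rot: [0.954, 0.301, 0.0, 0.0]
contact_force: [0.4, 0.1, 0.2]
opening: 0.992
finger_force: 0.0
```

Request:
apply_moves --pt "0 0 0.01 0 0 0" --pt "0 0 0.03 0 0 0" --pt "0 0 0.06 0 0 0" --pt "0 0 0.1 0 0 0" --pt "0 0 0.14 0 0 0" --pt "0 0 0.18 0 0 0" --pt "0 0 0.2 0 0 0" --pt "0 0 0.213 0 0 0" --pt "0 0 0.213 0 0 0" --pt "0 0 0.213 0 0 0"

```text
time: 10.55
eef_pos: [0.4914, -0.0778, 0.2489]
tcp_rot: [0.954, 0.301, -0.001, -0.001]
contact_force: [-0.0, -0.5, -0.1]
opening: 1.0
finger_force: 0.0
```

```bash
python3 - <<'E'
from h import *
print(ctrl.get_state()['time'],ctrl.get_state()['eef_pos'])
for n in('scene',):
    im=ctrl.read_camera(n); hsv=cv2.cvtColor(im,cv2.COLOR_RGB2HSV)
    m=cv2.inRange(hsv,(125,120,50),(150,255,255)); k,l,s,c=cv2.connectedComponentsWithStats(m)
    for i in range(1,k):
        if s[i,4]>150: print(n,c[i].round(1),s[i],at_z(n,*c[i],.108).round(4))
E
```

```text
10.55 [ 0.49141901 -0.07782696  0.24890646]
scene [274.2 205.7] [257 193  35  27 714] [ 0.5759 -0.0175  0.108 ]
scene [217.2 206.5] [200 194  35  27 721] [ 0.4957 -0.081   0.108 ]
scene [329.9 209.6] [313 197  34  27 709] [0.6614 0.034  0.108 ]
```

The first tin is back within about 1 mm. Next is the second tin.

Request:
apply_moves --pt "0.02 0.016 0 0 0 0" --pt "0.05 0.039 0 0 0 0" --pt "0.08 0.062 0 0 0 0" --pt "0.097 0.075 0 0 0 0" --pt "0.102 0.079 0 0 0 0" --pt "0.102 0.079 0 0 0 0" --pt "0.102 0.079 -0.03 0 0 0" --pt "0.102 0.079 -0.06 0 0 0" --pt "0.102 0.079 -0.09 0 0 0" --pt "0.102 0.079 -0.12 0 0 0" --pt "0.102 0.079 -0.14 0 0 0" --pt "0.102 0.079 -0.16 0 0 0" --pt "0.102 0.079 -0.18 0 0 0" --pt "0.102 0.079 -0.195 0 0 0" --pt "0.102 0.079 -0.205 0 0 0" --pt "0.102 0.079 -0.213 0 0 0" --pt "0.102 0.079 -0.213 0 0 0" --pt "0.102 0.079 -0.213 0 0 0"

```text
time: 12.85
eef_pos: [0.574, -0.0149, 0.0804]
tcp_rot: [0.954, 0.301, 0.0, 0.0]
contact_force: [-0.2, 0.7, -0.3]
opening: 0.999
finger_force: 0.0
```

Request:
apply_moves --pt "0 0 0 0 0 0" --pt "0 0 0 0 0 0" --pt "0 0 0 0 0 0" --pt "0 0 0 0 0 0" --pt "0 0 0 0 0 0" --pt "0 0 0 0 0 0" --pt "0 0 0 0 0 0" --pt "0 0 0 0 0 0" --jaw 0 --squeeze 40

```text
time: 13.85
eef_pos: [0.5742, -0.0149, 0.0806]
tcp_rot: [0.954, 0.301, 0.001, 0.0]
contact_force: [0.5, 0.4, 5.0]
opening: 0.714
finger_force: 43.9
```

Request:
apply_moves --pt "0 0 0.006 0 0 0" --pt "0 0 0.015 0 0 0" --pt "0 0 0.025 0 0 0" --pt "0 0 0.035 0 0 0" --pt "0 0 0.045 0 0 0" --pt "0 0 0.05 0 0 0" --pt "0 0 0.05 0 0 0" --pt "0 0 0.05 0 0 0" --pt "0 0 0.05 0 0 0" --pt "0 0 0.05 0 0 0" --pt "0 0 0.05 0 0 0" --pt "0 0 0.05 0 0 0" --pt "0 0 0.05 0 0 0" --pt "0 0 0.05 0 0 0"

```text
time: 15.6
eef_pos: [0.5736, -0.0149, 0.1199]
tcp_rot: [0.954, 0.301, 0.0, -0.0]
contact_force: [0.1, -0.3, -1.9]
opening: 0.722
finger_force: 43.7
```

```bash
python3 -c "
from h import *
for i in range(4):
  cv2.imwrite('pics/s3.png',ctrl.read_camera('scene')[:,:,::-1])
  s=ctrl.get_state();print(s['contact_force'],s['finger_force'])"
```

```text
[ 0.54917368  1.14006983 -2.47364547] 43.74596893787384
[-1.06221444  0.62238404 -2.04316189] 43.745664954185486
[-0.28686266  0.13264116 -1.96561964] 43.7457275390625
[-0.31655823 -0.04990415 -1.69417934] 43.746108412742615
```

The reading is about 2 N, so this one is part-used too. I put it back and go on to the third.

Request:
apply_moves --pt "0 0 -0.008 0 0 0" --pt "0 0 -0.018 0 0 0" --pt "0 0 -0.028 0 0 0" --pt "0 0 -0.037 0 0 0" --pt "0 0 -0.043 0 0 0" --pt "0 0 -0.047 0 0 0" --pt "0 0 -0.049 0 0 0" --pt "0 0 -0.05 0 0 0" --pt "0 0 -0.05 0 0 0" --pt "0 0 -0.05 0 0 0"

```text
time: 17.05
eef_pos: [0.5737, -0.0149, 0.0806]
tcp_rot: [0.954, 0.301, -0.0, 0.0]
contact_force: [-3.5, 0.0, 4.8]
opening: 0.714
finger_force: 43.9
```

Request:
apply_moves --pt "0 0 0 0 0 0" --pt "0 0 0 0 0 0" --pt "0 0 0 0 0 0" --pt "0 0 0 0 0 0" --pt "0 0 0 0 0 0" --pt "0 0 0 0 0 0" --pt "0 0 0 0 0 0" --pt "0 0 0 0 0 0" --jaw 1

```text
time: 18.05
eef_pos: [0.5737, -0.0149, 0.0799]
tcp_rot: [0.954, 0.301, 0.0, 0.0]
contact_force: [-0.6, 0.1, -0.7]
opening: 1.002
finger_force: 0.0
```

Request:
apply_moves --pt "0 0 0.01 0 0 0" --pt "0 0 0.03 0 0 0" --pt "0 0 0.06 0 0 0" --pt "0 0 0.1 0 0 0" --pt "0 0 0.14 0 0 0" --pt "0 0 0.18 0 0 0" --pt "0 0 0.2 0 0 0" --pt "0 0 0.213 0 0 0" --pt "0 0 0.213 0 0 0" --pt "0 0 0.213 0 0 0"

```text
time: 19.3
eef_pos: [0.573, -0.0147, 0.2488]
tcp_rot: [0.954, 0.301, -0.001, -0.001]
contact_force: [-0.6, 0.3, 0.4]
opening: 1.0
finger_force: 0.0
```

Request:
apply_moves --pt "0.02 0.012 0 0 0 0" --pt "0.05 0.03 0 0 0 0" --pt "0.08 0.048 0 0 0 0" --pt "0.1 0.06 0 0 0 0" --pt "0.106 0.064 0 0 0 0" --pt "0.106 0.064 0 0 0 0" --pt "0.106 0.064 -0.03 0 0 0" --pt "0.106 0.064 -0.06 0 0 0" --pt "0.106 0.064 -0.09 0 0 0" --pt "0.106 0.064 -0.12 0 0 0" --pt "0.106 0.064 -0.14 0 0 0" --pt "0.106 0.064 -0.16 0 0 0" --pt "0.106 0.064 -0.18 0 0 0" --pt "0.106 0.064 -0.195 0 0 0" --pt "0.106 0.064 -0.205 0 0 0" --pt "0.106 0.064 -0.213 0 0 0" --pt "0.106 0.064 -0.213 0 0 0" --pt "0.106 0.064 -0.213 0 0 0"

```text
time: 21.55
eef_pos: [0.6588, 0.0363, 0.0805]
tcp_rot: [0.954, 0.301, 0.0, 0.0]
contact_force: [-0.7, 0.0, -0.1]
opening: 1.002
finger_force: 0.0
```

Request:
apply_moves --pt "0 0 0 0 0 0" --pt "0 0 0 0 0 0" --pt "0 0 0 0 0 0" --pt "0 0 0 0 0 0" --pt "0 0 0 0 0 0" --pt "0 0 0 0 0 0" --pt "0 0 0 0 0 0" --pt "0 0 0 0 0 0" --jaw 0 --squeeze 50

```text
time: 22.55
eef_pos: [0.6588, 0.0366, 0.0808]
tcp_rot: [0.954, 0.301, 0.0, 0.0]
contact_force: [-2.2, 2.0, 4.9]
opening: 0.715
finger_force: 55.7
```

Request:
apply_moves --pt "0 0 0.006 0 0 0" --pt "0 0 0.015 0 0 0" --pt "0 0 0.025 0 0 0" --pt "0 0 0.035 0 0 0" --pt "0 0 0.045 0 0 0" --pt "0 0 0.05 0 0 0" --pt "0 0 0.05 0 0 0" --pt "0 0 0.05 0 0 0" --pt "0 0 0.05 0 0 0" --pt "0 0 0.05 0 0 0" --pt "0 0 0.05 0 0 0" --pt "0 0 0.05 0 0 0" --pt "0 0 0.05 0 0 0" --pt "0 0 0.05 0 0 0"

```text
time: 24.3
eef_pos: [0.6584, 0.0363, 0.1199]
tcp_rot: [0.954, 0.301, -0.0, 0.0]
contact_force: [0.0, -0.2, -4.9]
opening: 0.715
finger_force: 55.3
```

```bash
python3 -c "
from h import *
for i in range(3):
  cv2.imwrite('pics/s4.png',ctrl.read_camera('scene')[:,:,::-1])
  s=ctrl.get_state();print(s['contact_force'],s['finger_force'])"
```

```text
[-0.18390621 -0.12723244 -4.73316756] 55.25519371032715
[ 0.16518901  0.11537931 -4.82845883] 55.25444447994232
[ 0.23974976 -0.8293882  -4.73981266] 55.25394380092621
```

View pics/s4.png

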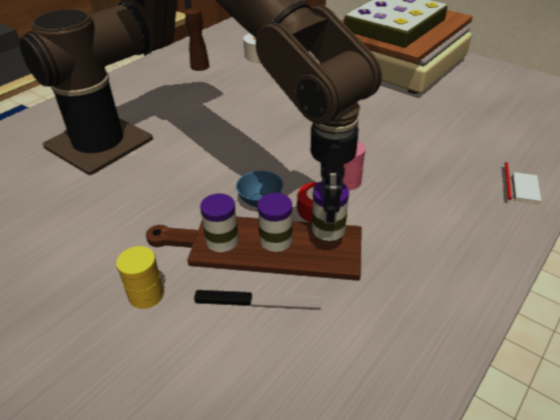

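The third tin reads about 4.8 N (0.49 kg), so it is the full one. The picture shows it at (330,212), upright and lifted off the board, with the other two standing at (220,223) and (275,223). I raise it now.

Request:
apply_moves --pt "0 0 0.01 0 0 0" --pt "0 0 0.03 0 0 0" --pt "0 0 0.06 0 0 0" --pt "0 0 0.09 0 0 0" --pt "0 0 0.12 0 0 0" --pt "0 0 0.15 0 0 0" --pt "0 0 0.18 0 0 0" --pt "0 0 0.21 0 0 0" --pt "0 0 0.235 0 0 0" --pt "0 0 0.247 0 0 0" --pt "0 0 0.25 0 0 0" --pt "0 0 0.25 0 0 0" --pt "0 0 0.25 0 0 0" --pt "0 0 0.25 0 0 0" --pt "0 0 0.25 0 0 0" --pt "0 0 0.25 0 0 0" --pt "0 0 0.25 0 0 0" --pt "0 0 0.25 0 0 0"

```text
time: 26.7
eef_pos: [0.6584, 0.0363, 0.32]
tcp_rot: [0.954, 0.301, 0.0, -0.0]
contact_force: [0.2, -0.1, -5.7]
opening: 0.722
finger_force: 55.5
```

```bash
python3 -c "
from h import *
cv2.imwrite('pics/s5.png',ctrl.read_camera('scene')[:,:,::-1])"
```

```text
(no output)
```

View pics/s5.png

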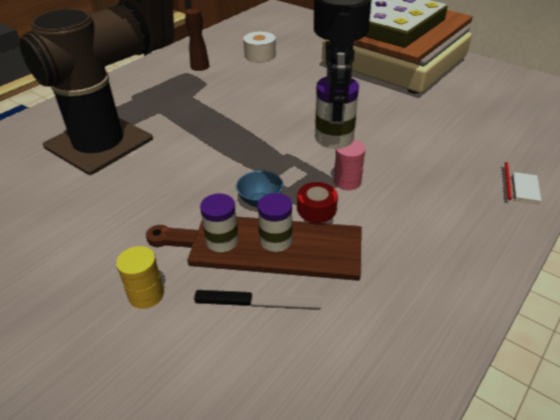

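The full tin hangs upright at (337,112), clear of everything. The other two tins, the bowl, the knife and the cheese are where they were.

```bash
python3 -c "
from h import *
print(ctrl.sign_off())"
```

```text
the job is handed in; nothing more can be done
None
```

I hefted all three tins in order from the handle end. The third is the full one (about 0.49 kg), and I handed in with it held upright, its underside about 26 cm above the counter, and the other two tins back where they stood.

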